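# Complete two sloping tool-kit racks without duplicates

### The arm

A 6-joint arm with a two-finger parallel gripper is mounted at the origin on a cart in front of the work surface, level with it; the furniture and walls round the work are solid. World frame = base frame: x ahead of the robot, y to its left, z up, the work surface at z = 0. Lengths are in mm, angles in rad, forces in N, time in s.
With the tool pointing down it reaches from about 300 to 950 mm from the base axis. Payload 3.1 kg.
Tool frame: the origin (TCP) lies between the finger pads; the fingertips stand 8 mm ahead of it and the grasp point (between the pads) lies 11 mm behind it; z points along the fingers, y is the direction in which the jaws open and shut (so a half turn about z gives the same grasp; the last joint's range is limited). The gripper opens to 85 mm and grips with 20 to 120 N. Pads are 22 mm wide; open, the fingers measure 114 mm over their backs; the gripper's body (76 mm by 85 mm) begins 54 mm behind the grasp point. The pads swing forward as they close: fully open they stand 13 mm farther back than shut.
Start: joints at [1.228, 0.308, 1.634, -0, 1.2, -0.07], TCP at [168.419, 601.886, 239.272] pointing down, gripper open.
Joint ranges: [-3.06, 3.06], [-0.79, 1.96], [0.05, 2.63], [-1.19, 4.34], [0.05, 2.64], [-2.94, 2.94]. Speed limits (rad/s): [2.79, 2.79, 3.14, 3.14, 3.14, 3.14].

### API

Orientations are given as [roll, pitch, yaw] about the fixed x, y, z axes, in that order (R = Rz(yaw) Ry(pitch) Rx(roll)).
In Python, from bench import manip, vision gives the robot as it stands.
- The arm moves only by the tool play_rows, never from a script. Its argument "deltas" is text: rows parted by semicolons, each of 5 numbers parted by spaces: the finger opening in cm, from 0 to 8.54, then the shift along the tool's x, y, z in cm, then the turn about the tool's z in degrees. In form: hand dx dy dz twist; .... A call has 1 to 8 rows; each row is the pose to reach, as a shift and turn from the pose commanded when the call began, along the tool's axes at that moment; what a row does not reach only later rows make up. A row lasts 1/10 s, in which the tool goes at most 50 mm and 8.59 degrees, less where a joint would pass 70% of its speed; a pose out of reach is approached as far as the arm can. A call with a gripper value outside its range is refused whole. The fingers move at their own pace and stop on an object; "squeeze" is the grip in N (left out, the last holds). Time passes only in rows, so rows that repeat a pose let the fingers close. It gives the time, the measured TCP pose, the force and the opening at its end, in the units of the state.
- manip.observe(): the state, without advancing time (a new reading comes with each control period).
- vision.snapshot(name): name is "side" or "top"; returns a dict with "color" (420x560x3 uint8, blue, green, red), "depth" (420x560 float32, mm along the optical axis (not along the pixel's ray), 0 where there is no reading), "mtx" (3x3 intrinsics, pixels), "rvec" (rotation vector, rad) and "tvec" (3), from world to camera coordinates, as OpenCV has them. Camera axes: x right, y down, z forward; pixel columns grow to the right and rows downward; lengths in mm; the calibration is good to about 2 mm. A picture is of the moment at which its call begins.
- manip.hand_in(): hands the job in, once; it reports no verdict.
The state is a dict: "time": time; "joints": joint angles; "dq": joint speeds; "tau": joint torques, N m; "tool_pos": TCP position; "orientation": TCP orientation; "ft_force": force on the tool from outside, world axes, zero at the start; "moment": the same for the moment, N m; "opening": finger opening in mm.
Only numpy, scipy, OpenCV 4.12 (cv2) and the standard library are available. Lean on these libraries where they do the work, as an engineer would, in place of code of your own. Each camera call takes 0.05 s, during which the arm holds its last target. There are 200 camera calls.

### The job

Each of the two sloping racks is a kit that should hold one red screwdriver, one yellow screwdriver and one marker, one tool per lane. From the spare tools lying on the worktop between them, lay into each rack's empty lane the one tool that kit still lacks, lying wholly within the lane along it, like its neighbours, with its handle at the lower end. Leave the leftover spare, the tools already in the racks and the other things around them where they are.

Things in the scene. Friction and masses are not known exactly. Their poses are not given: they have to be found in the camera images.
- rack_a: fixed grey kit rack with a sloping bed, one of two that look alike (either may stand left or right). Origin under its centre, on the worktop; x points away from the robot, y to the left. Base plate 190 x 196 mm. Three lanes run up the slope. The lane at bed y = 0 is empty; a red screwdriver lies at bed y = +0.06 and a marker at bed y = -0.06. Tools laid on the slope stay or slide down to the stop ledge.
- rack_a_bed: sloping bed of rack_a, 200 mm long (x), 196 mm wide (y), far side raised by 30 degrees. Origin: centre of its upper surface, 75 mm above the worktop; x up the slope, y to the left, z square out of the bed. Lane middles at y = -0.06, 0, +0.06 m; lanes 56 mm wide, ribs between them 5 mm high, side rims 7 mm; stop ledge 13 mm high at the lower end, inner face at x = -0.094.
- rack_b: fixed grey kit rack with a sloping bed, one of two that look alike (either may stand left or right). Origin under its centre, on the worktop; x points away from the robot, y to the left. Base plate 190 x 196 mm. Three lanes run up the slope. The lane at bed y = -0.06 is empty; a yellow screwdriver lies at bed y = 0 and a marker at bed y = +0.06. Tools laid on the slope stay or slide down to the stop ledge.
- rack_b_bed: sloping bed of rack_b, 200 mm long (x), 196 mm wide (y), far side raised by 30 degrees. Origin: centre of its upper surface, 75 mm above the worktop; x up the slope, y to the left, z square out of the bed. Lane middles at y = -0.06, 0, +0.06 m; lanes 56 mm wide, ribs between them 5 mm high, side rims 7 mm; stop ledge 13 mm high at the lower end, inner face at x = -0.094.
- red_spare_grip (a point): red-handled flat-blade screwdriver, 164 mm long, handle 16 mm wide, 20 mm thick and about 83 mm long, 55 g. Lies flat on the worktop between the racks, handle roughly towards the robot. This point is the middle of the handle, half-way up its thickness, 42 mm from the handle end; the blade tip lies 122 mm from it along -y. Its own +y axis points along the tool to the handle end, x across it (the way to grip it), z out of its upper side.
- yellow_spare_grip (a point): yellow-handled cross-head screwdriver, 142 mm long, handle 14 mm wide, 17 mm thick and about 69 mm long, 40 g. Lies flat on the worktop between the racks, handle roughly towards the robot. This point is the middle of the handle, half-way up its thickness, 39 mm from the handle end; the blade tip lies 103 mm from it along -y. Its own +y axis points along the tool to the handle end, x across it (the way to grip it), z out of its upper side.
- red_racked_grip (a point): red-handled flat-blade screwdriver, 164 mm long, handle 16 mm wide, 20 mm thick and about 83 mm long, 55 g. Lies in a rack lane, handle at the lower end. This point is the middle of the handle, half-way up its thickness, 42 mm from the handle end; the blade tip lies 122 mm from it along -y. Its own +y axis points along the tool to the handle end, x across it (the way to grip it), z out of its upper side.
- yellow_racked_grip (a point): yellow-handled cross-head screwdriver, 142 mm long, handle 14 mm wide, 17 mm thick and about 69 mm long, 40 g. Lies in a rack lane, handle at the lower end. This point is the middle of the handle, half-way up its thickness, 39 mm from the handle end; the blade tip lies 103 mm from it along -y. Its own +y axis points along the tool to the handle end, x across it (the way to grip it), z out of its upper side.
- marker_spare_grip (a point): white felt marker with black cap, 130 mm long, 12 to 14 mm wide, 15 mm thick; this point is its centre, half-way up; its own y axis runs along it. Lies on the worktop between the racks.
- marker_racked_a_grip (a point): white felt marker with black cap, 130 mm long, 12 to 14 mm wide, 15 mm thick; this point is its centre, half-way up; its own y axis runs along it. Lies in a lane of rack_a, against the ledge.
- marker_racked_b_grip (a point): white felt marker with black cap, 130 mm long, 12 to 14 mm wide, 15 mm thick; this point is its centre, half-way up; its own y axis runs along it. Lies in a lane of rack_b, against the ledge.
- red_spare: the same spare red screwdriver as a whole; origin at the middle of its length on its underside, y along it to the handle end
- yellow_spare: the same spare yellow screwdriver as a whole; origin at the middle of its length on its underside, y along it to the handle end
- tape_roll: beige roll of tape lying flat, 66 mm across, 18 mm high, bystander; origin under its centre
- cream_pot: small white pot with green lid, 44 mm across, 42 mm high, bystander; origin under its centre
- brass_weight: brass weight with knob, 31 mm across, 51 mm high, bystander; origin under its centre
Things that resemble listed ones, but are neither listed nor needed, are in the scene too. What is shaped like the yellow_spare but white is not meant.

How it is judged (in metres and radians):
At the end, for the whole second after the job is handed in: The yellow spare lies in rack_a's empty lane, the red spare in rack_b's: handle middle within 22 mm of the lane's middle, 0 to 80 mm down-slope of the bed centre, 2 to 16 mm above the bed, along it within 0.25 rad, handle down, at rest. The other five tools are within 30 mm of their start (x of yellow_spare_grip in the frame of rack_a_bed between -0.08 and 0 m and y of yellow_spare_grip in the frame of rack_a_bed between -0.022 and 0.022 m and z of yellow_spare_grip in the frame of rack_a_bed between 0.002 and 0.016 m and angle between the y axis of yellow_spare and the x axis of rack_a_bed, either way round below 0.25 rad and linear speed of each of yellow_spare, red_spare below 0.02 m/s and x of yellow_spare in the frame of rack_a_bed above -0.045 m and x of red_spare_grip in the frame of rack_b_bed between -0.08 and 0 m and y of red_spare_grip in the frame of rack_b_bed between -0.082 and -0.038 m and z of red_spare_grip in the frame of rack_b_bed between 0.002 and 0.016 m and angle between the y axis of red_spare and the x axis of rack_b_bed, either way round below 0.25 rad and x of red_spare in the frame of rack_b_bed above -0.045 m and distance of each of red_racked_grip, yellow_racked_grip, marker_racked_a_grip, marker_racked_b_grip, marker_spare_grip from where it was at the start of the episode below 0.03 m); the robot touches nothing.
It fails at once if a bystander (tape roll, pot or brass weight) is moved more than 30 mm (distance of any of tape_roll, cream_pot, brass_weight from where it was at the start of the episode above 0.03 m).
It also fails if it takes over 48 s, if anything falls off the work surface, if the arm or the gripper's body presses on something with over 40 N, if the wrist force passes 120 N, or if a joint passes its speed limit or range.

## Working session

There is one attempt and no reset: what is moved stays moved. The work goes in short steps, Python scripts to look and compute and a tool call to move; the robot and the scene stay as the last step left them, time stands still between calls to the robot, and variables do not carry over. Pictures are saved under pics/ and viewed, about 8 in all and at most 12, crops included, and the job is handed in when it is done.

Besides the shell and the picture viewer there is one more tool, called after "Request:" in YAML: its name, and indented under it one key for each argument. play_rows: Moves the arm, as the interface text tells. Its arguments: {"type":"object","properties":{"deltas":{"type":"string"},"squeeze":{"type":"number"}},"required":["deltas"]}

```bash
mkdir -p pics
cat > h.py <<'E'
import numpy as np, cv2
from bench import manip, vision
def snap(n):
    s=vision.snapshot(n); np.savez(''+n+'.npz',**s); return s
def load(n): return dict(np.load(''+n+'.npz'))
def cam(s):
    R=cv2.Rodrigues(np.array(s['rvec'],float))[0]; return R,np.array(s['tvec'],float).ravel()
def world(s,u,v,d=None,r=1):
    R,t=cam(s); 
    if d is None:
        w=s['depth'][int(v)-r:int(v)+r+1,int(u)-r:int(u)+r+1]; d=np.median(w[w>0])
    return R.T@(np.linalg.inv(s['mtx'])@[u,v,1]*d-t)
def cloud(s):
    R,t=cam(s); h,w=s['depth'].shape; u,v=np.meshgrid(range(w),range(h))
    p=np.stack([u,v,np.ones_like(u)],-1)@np.linalg.inv(s['mtx']).T*s['depth'][...,None]
    return (p-t)@R
def onz(s,u,v,z):
    R,t=cam(s); c=-R.T@t; d=R.T@np.linalg.inv(s['mtx'])@[u,v,1]; return c+d*(z-c[2])/d[2]
def proj(s,P): return cv2.projectPoints(np.array(P,float).reshape(-1,3),s['rvec'],s['tvec'],s['mtx'],None)[0].reshape(-1,2)
E
python3 - <<'E'
from h import *
print(manip.observe())
for n in('top','side'):
    s=snap(n); cv2.imwrite(f'pics/{n}0.png',cv2.resize(s['color'],(800,600),interpolation=cv2.INTER_CUBIC))
    R,t=cam(s); print(n,-R.T@t,R[2])
E
```

```text
{'time': 0.0, 'joints': array([ 1.22830029e+00,  3.09007399e-01,  1.63519229e+00,  1.14066663e-05,
        1.19970659e+00, -6.96990495e-02]), 'dq': array([ 7.78988529e-04,  2.77114456e-04,  2.22154422e-06, -1.36719614e-04,
        2.52830320e-04, -1.92866767e-04]), 'tau': array([ 1.34576127e-03, -4.15248442e+01, -2.76674259e+01, -1.41034402e-04,
        9.94894188e-03, -4.74329610e-06]), 'tool_pos': array([168.14191738, 601.1192506 , 238.04283601]), 'orientation': array([-3.13928538e+00, -1.71721713e-04,  2.86879132e+00]), 'ft_force': array([ 0.63507853,  0.0105724 , -0.40384541]), 'moment': array([ 2.10828984e-02, -1.50886519e-03, -1.17602438e-05]), 'opening': 85.62908501913539}
top [ 485.59945146   15.89696526 1034.99783367] [ 0.05824985 -0.03584167 -0.99765842]
side [ 354.81834454 -974.53562406  852.56261123] [ 0.15306334  0.76218179 -0.62900757]
```

View pics/top0.png

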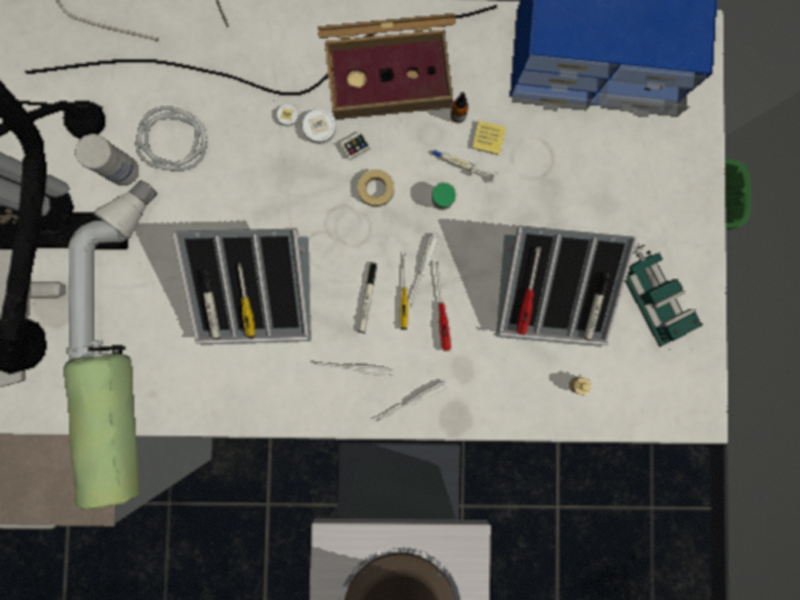

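View pics/side0.png

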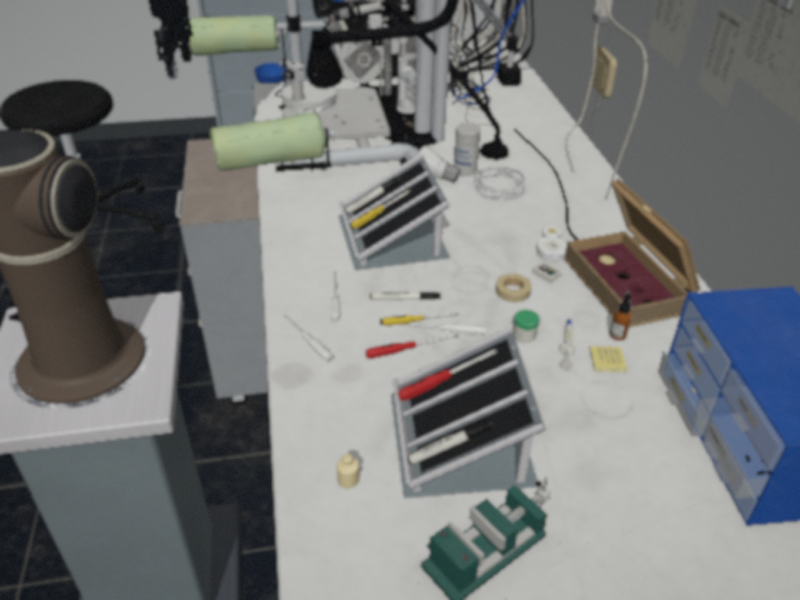

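Run:
```python
from h import *
s=load('top'); c=s['color']
a=cv2.resize(c[150:260,215:345],None,fx=6,fy=6,interpolation=cv2.INTER_CUBIC)
cv2.imwrite('pics/crop.png',a[:600])
b=np.hstack([c[150:250,115:225],c[150:250,345:455]])
cv2.imwrite('pics/racks.png',cv2.resize(b,None,fx=3.6,fy=3.6,interpolation=cv2.INTER_CUBIC))
P=cloud(s)
hsv=cv2.cvtColor(c,cv2.COLOR_BGR2HSV)
H,S,V=[hsv[...,i].astype(int) for i in range(3)]
for nm,m in(('red',((H<8)|(H>172))&(S>150)&(V>80)),('yel',(H>15)&(H<35)&(S>140)&(V>100))):
    n,l,st,ce=cv2.connectedComponentsWithStats(m.astype(np.uint8))
    for i in range(1,n):
        if st[i,4]>25 and 140<ce[i,1]<260:
            v,u=np.where(l==i); q=P[v,u]; q=q[s['depth'][v,u]>0]; mu=q.mean(0); e=np.linalg.svd(q-mu)[2][0]; e*=np.sign(e[0])
            pr=(q-mu)@e
            print(nm,st[i],ce[i].round(1),mu.round(1),'axis',e.round(3),'range',pr.min().round(),pr.max().round(), 'dz',q[:,2].max().round(1))
print('table z',np.median(P[255:275,230:330,2]))
```

```text
red [362 203  12  31 184] [368.  217.9] [ 530.8 -207.3   64.6] axis [ 0.888 -0.072  0.454] range -41.0 42.0 dz 87.9
red [308 213   7  32 138] [310.6 230. ] [499.  -70.   17.7] axis [ 0.991  0.13  -0.031] range -36.0 44.0 dz 23.2
yel [280 202   5  28 102] [282.3 216.5] [532.2   3.4  15. ] axis [ 0.999 -0.014 -0.028] range -32.0 38.0 dz 20.1
yel [170 209   9  26 136] [173.5 222. ] [510.9 267.9  59.8] axis [0.878 0.057 0.476] range -34.0 36.0 dz 79.6
table z 0.48491437915806085
```

View pics/crop.png

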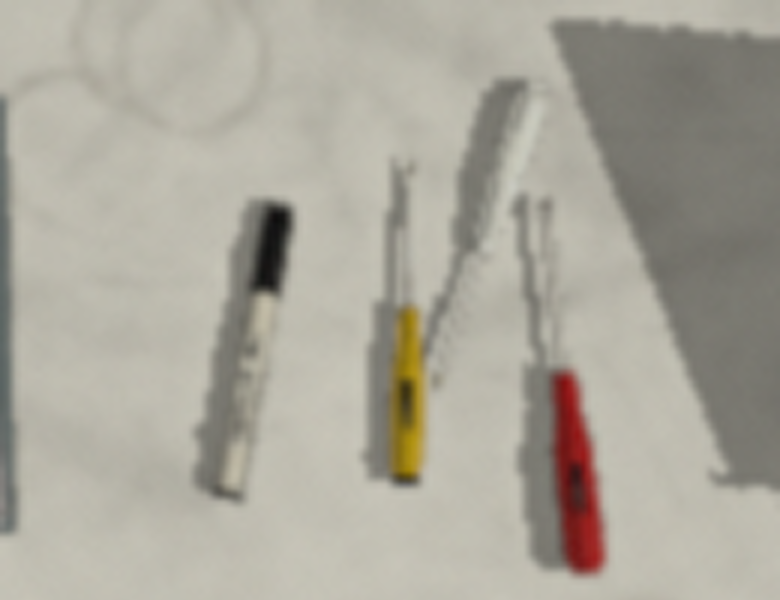

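View pics/racks.png

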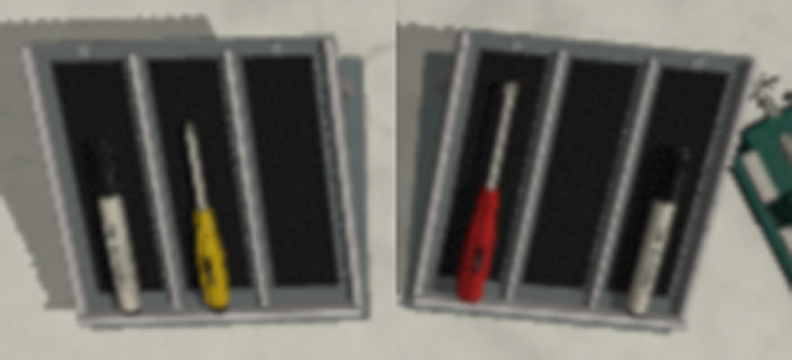

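```bash
cat > rk.py <<'E'
from h import *
from scipy.optimize import least_squares
from scipy.spatial.transform import Rotation as Ro
s=load('top'); R,t=cam(s); C=-R.T@t; Ki=np.linalg.inv(s['mtx'])
def bed(p): return Ro.from_euler('z',p[2]).as_matrix()@Ro.from_euler('y',-np.pi/6).as_matrix(), np.array([p[0],p[1],75.])
def hit(p,uv,h):
    B,o=bed(p); d=R.T@Ki@[uv[0],uv[1],1]; n=B[:,2]; k=(h-(C-o)@n)/(d@n); return B.T@(C+k*d-o)
ex={'b':(115,[(135,58,30),(177,305,30),(230,52,-30),(264,303,-30)],(245,75,335,275),(515,255)),
 'a':(235,[(562,55,30),(511,298,30),(654,62,-30),(592,303,-30)],(560,85,600,275),(520,-250))}
def fit(k):
    off,ribs,box,g=ex[k]
    px=lambda u,v:(u/3.6+off-.36,v/3.6+150-.36)
    P=cloud(s); a=px(*box[:2]); b=px(*box[2:]); 
    if k=='b': a=px(265,75); b=px(315,275)
    Q=P[int(a[1]):int(b[1]),int(a[0]):int(b[0])].reshape(-1,3); Q=Q[Q[:,2]>10]
    def f(p):
        B,o=bed(p)
        return np.r_[[hit(p,px(u,v),5)[1]-y for u,v,y in ribs],np.median((Q-o)@B[:,2])*2]
    r=least_squares(f,[*g,0]); B,o=bed(r.x)
    A=np.c_[Q[:,:2],np.ones(len(Q))]; co=np.linalg.lstsq(A,Q[:,2],rcond=None)[0]
    return r.x,r.fun,co,px
if __name__=='__main__':
    for k,edges in(('b',[(180,42),(225,310),(225,322)]),('a',[(610,45),(550,305),(550,320)])):
        p,res,co,px=fit(k); print(k,p.round(3),res.round(1),'slope',np.degrees(np.arctan(np.hypot(*co[:2]))).round(1),'dir',np.arctan2(co[1],co[0]).round(3))
        print('  edges bed x (far, ledge in/out):',[hit(p,px(*e),13 if i else 7).round(1) for i,e in enumerate(edges)])
    for nm,pts in(('yel',[(406,484,8.5),(408,309,8),(403,165,8)]),('red',[(588,573,10),(563,372,10),(545,203,10)]),('decoy tip',[(437,385,6)])):
        print(nm,[onz(s,u/6+215-.42,v/6+150-.42,z).round(1) for u,v,z in pts])
E
python3 rk.py
```

```text
b [5.62716e+02 2.71066e+02 4.30000e-02] [ 0.  -0.2 -0.   0.2  0. ] slope 74.5 dir -1.525
  edges bed x (far, ledge in/out): [array([100.8,  -0.2,   7. ]), array([-91.1,  -4.7,  13. ]), array([-100.6,   -3.5,   13. ])]
a [ 5.74394e+02 -2.70820e+02 -6.70000e-02] [ 0.1 -1.2 -0.2  1.3  0. ] slope 67.4 dir 1.523
  edges bed x (far, ledge in/out): [array([102.1,   1.4,   7. ]), array([-88.5,   2.9,  13. ]), array([-100.5,    0.5,   13. ])]
yel [array([496.9,   2.5,   8.5]), array([572.5,   3.3,   8. ]), array([635.1,   6.8,   8. ])]
red [array([460.3, -76.5,  10. ]), array([546.6, -64.2,  10. ]), array([619.8, -55.1,  10. ])]
decoy tip [array([540., -10.,   6.])]
```

Run:
```python
from h import *
for n in('top','side'):
    s=load(n); k=800/560
    print(n,'tcp px800',(proj(s,[[168,602,238],[168,602,400],[0,0,400]])*k).round())
    for u,v in ([(100,370),(100,430),(100,490),(85,290),(120,215),(20,180),(20,340)] if n=='top' else [(240,145),(300,130),(390,155),(230,35),(170,40),(280,35),(440,20),(75,200),(20,160)]):
        print((u,v),world(s,u/k,v/k).round())
```

```text
top tcp px800 [[ -50.  565.]
 [-171.  627.]
 [ 400.  791.]]
(100, 370) [425. 451. 177.]
(100, 430) [337. 448. 174.]
(100, 490) [250. 444. 173.]
(85, 290) [552. 548.  49.]
(120, 215) [680. 490.  60.]
(20, 180) [711. 597. 156.]
(20, 340) [471. 463. 341.]
side tcp px800 [[179.  71.]
 [164.  -9.]
 [  0. 135.]]
(240, 145) [281. 421. 152.]
(300, 130) [403. 438. 167.]
(390, 155) [606. 547.  37.]
(230, 35) [ 262. 1020.  164.]
(170, 40) [165. 572. 314.]
(280, 35) [ 391. 1047.  149.]
(440, 20) [682. 427. 379.]
(75, 200) [ 81. -49. 324.]
(20, 160) [ 28. -41. 384.]
```

```bash
cat > d.py <<'E'
import sys
from h import *
from scipy.spatial.transform import Rotation as Ro
# usage: d.py x y z handleyaw(axis toward +x)
o=manip.observe(); M=Ro.from_euler('xyz',o['orientation']).as_matrix()
print('t',round(o['time'],2),'pos',o['tool_pos'].round(1),'rpy',o['orientation'].round(3),'open',round(o['opening'],1),'F',o['ft_force'].round(1),'j6',o['joints'][5].round(2))
for a in sys.argv[1:]:
    x,y,z,w=map(float,a.split(','))
    d=M.T@(np.array([x,y,z])-o['tool_pos'])/10
    yaw=o['orientation'][2]; tw=-((w-yaw+np.pi/2)%np.pi-np.pi/2)
    print(a,'->',d.round(2),'twist',np.degrees(tw).round(1))
E
python3 d.py 168,601,290,0.02 520,3,200,0.02 520,3,60,0.02
```

```text
t 0.1 pos [168.2 601.2 238.1] rpy [-3.139 -0.     2.869] open 85.4 F [-0.  -0.9  0.1] j6 -0.07
168,601,290,0.02 -> [ 0.01 -0.03 -5.19] twist -16.8
520,3,200,0.02 -> [-50.   -48.12   3.91] twist -16.8
520,3,60,0.02 -> [-50.   -48.09  17.91] twist -16.8
```

Request:
play_rows:
  deltas: "5 0 0 -5 0; 5 -50 -48.1 -5 -16.8; 5 -50 -48.1 -5 -16.8; 5 -50 -48.1 -5 -16.8; 5 -50 -48.1 -5 -16.8; 5 -50 -48.1 -5 -16.8; 5 -50 -48.1 -5 -16.8; 5 -50 -48.1 -5 -16.8"
  squeeze: 25

```text
time: 0.9
tool_pos: [346.2, 298.3, 289.0]
orientation: [-3.141, -0.0, -3.121]
ft_force: [0.8, 0.1, -0.2]
opening: 49.7
```

```bash
python3 d.py 520,3,150,0.02
```

```text
t 0.9 pos [346.2 298.3 289. ] rpy [-3.141 -0.    -3.121] open 49.7 F [ 0.8  0.1 -0.2] j6 -0.98
520,3,150,0.02 -> [-16.75 -29.89  13.9 ] twist 0.1
```

Request:
play_rows:
  deltas: "5 -16.75 -29.9 13 0; 5 -16.75 -29.9 13 0; 5 -16.75 -29.9 13 0; 5 -16.75 -29.9 13 0; 5 -16.75 -29.9 13 0; 5 -16.75 -29.9 13 0; 5 -16.75 -29.9 13 0; 5 -16.75 -29.9 13 0"

```text
time: 1.7
tool_pos: [519.9, 1.3, 157.2]
orientation: [-3.141, -0.002, -3.125]
ft_force: [-1.3, -0.4, -0.7]
opening: 50.1
```

Request:
play_rows:
  deltas: "4 0 0 0 0; 4 0 0 0 0"

```text
time: 1.9
tool_pos: [518.8, 5.3, 159.0]
orientation: [3.141, -0.002, -3.122]
ft_force: [0.0, -0.4, 0.4]
opening: 40.1
```

```bash
python3 d.py 520,3,40,0.02 520,3,13,0.02
```

```text
t 1.9 pos [518.8   5.3 159. ] rpy [ 3.141e+00 -2.000e-03 -3.122e+00] open 40.1 F [ 0.  -0.4  0.4] j6 -1.67
520,3,40,0.02 -> [-0.13 -0.25 11.9 ] twist -0.0
520,3,13,0.02 -> [-0.14 -0.25 14.6 ] twist -0.0
```

Request:
play_rows:
  deltas: "4 -0.14 -0.25 5 0; 4 -0.14 -0.25 9 0; 4 -0.14 -0.25 12 0; 4 -0.14 -0.25 14.6 0; 4 -0.14 -0.25 14.6 0; 4 -0.14 -0.25 14.6 0"

```text
time: 2.5
tool_pos: [520.8, 3.6, 14.0]
orientation: [3.141, -0.0, -3.119]
ft_force: [-0.2, -0.4, -0.2]
opening: 40.3
```

```bash
python3 - <<'E'
from h import *
s=snap('side'); c=s['color'][180:270,220:360]; t=snap('top')['color'][180:270,230:345]
a=cv2.resize(c,(560,360),interpolation=cv2.INTER_CUBIC);cv2.imwrite('pics/g1.png',a)
E
python3 d.py
```

```text
t 2.6 pos [522.7   3.   15.4] rpy [-3.141  0.004 -3.12 ] open 40.4 F [-0.3 -0.6  1. ] j6 -1.67
```

View pics/g1.png

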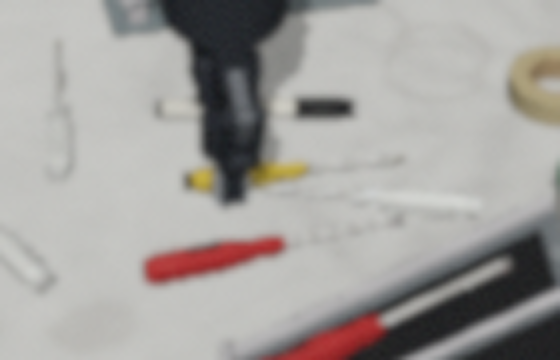

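The fingers straddle the yellow handle (about pixel 230,180), clear of the white look-alike's tip. Closing.

Request:
play_rows:
  deltas: "1 0 0 0 0; 0.5 0 0 0 0; 0.5 0 0 0 0; 0.5 0 0 0 0; 0.5 0 0 0 0"
  squeeze: 30

```text
time: 3.1
tool_pos: [522.5, 2.3, 15.0]
orientation: [3.141, 0.003, -3.122]
ft_force: [-0.5, 1.4, 7.5]
opening: 12.6
```

Request:
play_rows:
  deltas: "0.5 0 0 -4 0; 0.5 0 0 -9 0; 0.5 0 0 -14 0; 0.5 0 0 -17 0; 0.5 0 0 -17 0; 0.5 0 0 -17 0"

```text
time: 3.7
tool_pos: [521.2, 2.1, 184.1]
orientation: [-3.141, 0.002, -3.121]
ft_force: [0.5, 0.9, -1.0]
opening: 12.7
```

```bash
python3 - <<'E'
from rk import *
s=snap('side'); snap('top'); cv2.imwrite('pics/g2.png',cv2.resize(s['color'][130:270,180:380],(800,560),interpolation=cv2.INTER_CUBIC))
E
python3 d.py
```

```text
t 3.8 pos [519.4   2.3 181.6] rpy [ 3.141e+00 -3.000e-03 -3.121e+00] open 12.6 F [-0.2  0.3 -0.4] j6 -1.67
```

View pics/g2.png

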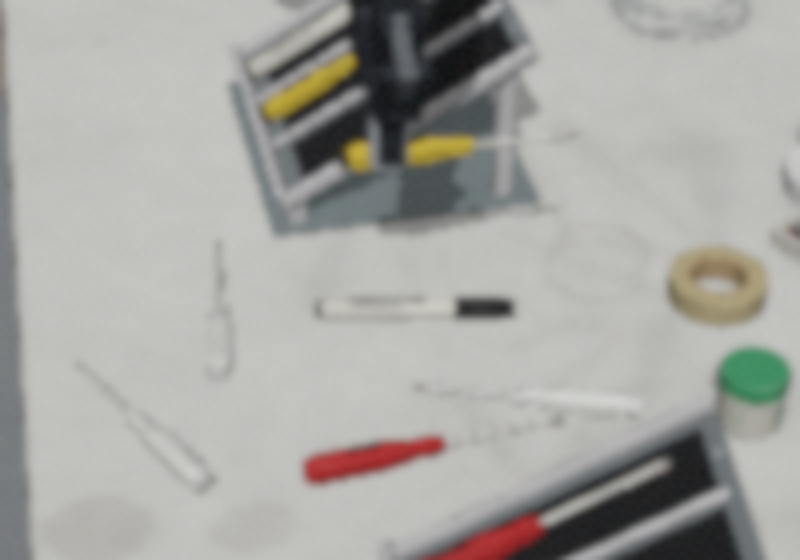

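```bash
python3 d.py 520,-267.1,182,-0.067
```

```text
t 3.8 pos [519.4   2.3 181.6] rpy [ 3.141e+00 -3.000e-03 -3.121e+00] open 12.6 F [-0.2  0.3 -0.4] j6 -1.67
520,-267.1,182,-0.067 -> [  0.48 -26.93  -0.05] twist 5.0
```

Request:
play_rows:
  deltas: "0.5 0.5 -26.9 0 5; 0.5 0.5 -26.9 0 5; 0.5 0.5 -26.9 0 5; 0.5 0.5 -26.9 0 5; 0.5 0.5 -26.9 0 5; 0.5 0.5 -26.9 0 5; 0.5 0.5 -26.9 0 5; 0.5 0.5 -26.9 0 5"

```text
time: 4.6
tool_pos: [520.2, -265.7, 181.2]
orientation: [3.139, -0.004, 3.074]
ft_force: [0.7, -0.4, -0.1]
opening: 12.6
```

Request:
play_rows:
  deltas: "0.5 0 0 0 0; 0.5 0 0 0 0; 0.5 0 0 0 0"

```text
time: 4.9
tool_pos: [521.6, -265.4, 183.2]
orientation: [3.141, -0.0, 3.077]
ft_force: [0.7, 0.3, -0.1]
opening: 12.4
```

```bash
python3 d.py 520,-267.1,125,-0.067 520,-267.1,60,-0.067
```

```text
t 4.9 pos [ 521.6 -265.4  183.2] rpy [ 3.141 -0.     3.077] open 12.4 F [ 0.7  0.3 -0.1] j6 -2.05
520,-267.1,125,-0.067 -> [ 0.15 -0.18  5.82] twist 0.1
520,-267.1,60,-0.067 -> [ 0.15 -0.18 12.32] twist 0.1
```

Request:
play_rows:
  deltas: "0.5 0.1 -0.1 4 0; 0.5 0.1 -0.1 6 0; 0.5 0.1 -0.1 7 0; 0.5 0.1 -0.1 8 0; 0.5 0.1 -0.1 9 0; 0.5 0.1 -0.1 9.8 0; 0.5 0.1 -0.1 10.3 0; 0.5 0.1 -0.1 10.3 0"
  squeeze: 20

```text
time: 5.7
tool_pos: [520.0, -267.9, 80.6]
orientation: [3.142, -0.001, 3.075]
ft_force: [-3.1, 0.2, 3.8]
opening: 12.3
```

```bash
python3 - <<'E'
from h import *
s=snap('side'); cv2.imwrite('pics/g3.png',cv2.resize(s['color'][210:350,220:420],(800,560),interpolation=cv2.INTER_CUBIC))
E
python3 d.py 520,-267.1,60,-0.067
```

```text
t 5.75 pos [ 520.  -267.9   80.7] rpy [ 3.142e+00 -1.000e-03  3.075e+00] open 12.7 F [-2.8  0.4  3.2] j6 -2.05
520,-267.1,60,-0.067 -> [0.   0.08 2.07] twist 0.0
```

View pics/g3.png

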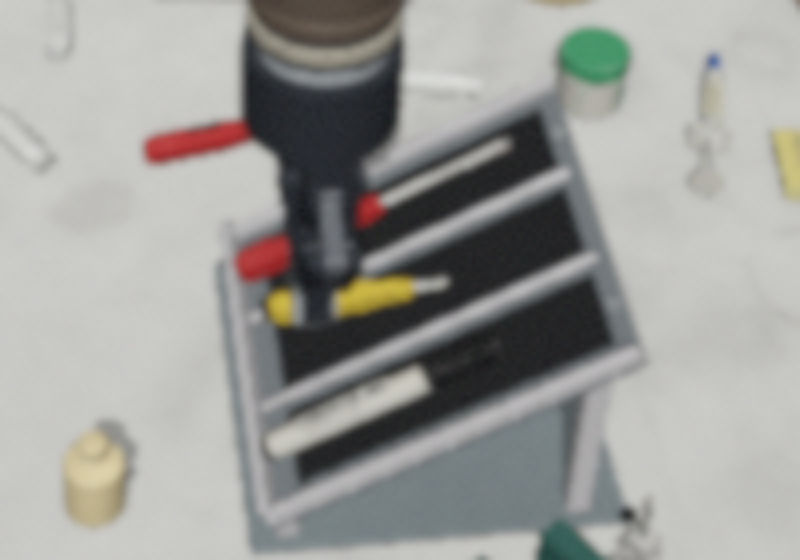

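The yellow tool is in the centre lane, tilting as its blade rides on the bed (handle at about 290–410, 300); contact force is about 4 N. Continuing down.

Request:
play_rows:
  deltas: "0.5 0 0 0.5 0; 0.5 0 0 1 0; 0.5 0 0 1.5 0; 0.5 0 0 2 0; 0.5 0 0 2 0"

```text
time: 6.25
tool_pos: [520.1, -267.8, 60.6]
orientation: [3.142, -0.001, 3.075]
ft_force: [-3.5, 0.3, 4.0]
opening: 12.5
```

```bash
python3 d.py 520,-267.1,60,-0.067
```

```text
t 6.25 pos [ 520.1 -267.8   60.6] rpy [ 3.142e+00 -1.000e-03  3.075e+00] open 12.5 F [-3.5  0.3  4. ] j6 -2.05
520,-267.1,60,-0.067 -> [0.01 0.07 0.06] twist 0.0
```

Request:
play_rows:
  deltas: "1.6 0 0 0 0; 2 0 0 0 0; 2.6 0 0 0 0; 2.6 0 0 0 0; 2.6 0 0 0 0; 2.6 0 0 0 0"

```text
time: 6.85
tool_pos: [520.5, -267.7, 60.2]
orientation: [-3.142, 0.0, 3.075]
ft_force: [0.9, -0.4, 0.1]
opening: 26.0
```

Request:
play_rows:
  deltas: "2.6 0 0 -2 0; 2.6 0 0 -6 0; 2.6 0 0 -11 0; 2.6 0 0 -14 0; 4 0 0 -14 0"

```text
time: 7.35
tool_pos: [524.2, -270.0, 206.9]
orientation: [-3.136, 0.011, 3.075]
ft_force: [0.8, -0.2, 0.9]
opening: 39.0
```

```bash
python3 d.py 501.5,-70.8,200,0.135 501.5,-70.8,14,0.135
```

```text
t 7.35 pos [ 524.2 -270.   206.9] rpy [-3.136  0.011  3.075] open 39.0 F [ 0.8 -0.2  0.9] j6 -2.05
501.5,-70.8,200,0.135 -> [ 3.6  19.72  0.53] twist -11.6
501.5,-70.8,14,0.135 -> [ 3.81 19.83 19.13] twist -11.6
```

Request:
play_rows:
  deltas: "4.2 3.6 19.7 0.5 -11.6; 4.2 3.6 19.7 0.5 -11.6; 4.2 3.6 19.7 0.5 -11.6; 4.2 3.6 19.7 0.5 -11.6; 4.2 3.6 19.7 5 -11.6; 4.2 3.6 19.7 10 -11.6; 4.2 3.6 19.7 10 -11.6; 4.2 3.6 19.7 10 -11.6"

```text
time: 8.15
tool_pos: [496.1, -68.4, 99.1]
orientation: [3.14, -0.004, -3.006]
ft_force: [0.5, -0.2, 0.7]
opening: 42.2
```

```bash
python3 - <<'E'
from rk import *
s=snap('top')
cv2.imwrite('pics/p1.png',cv2.resize(s['color'][140:260,210:460],(750,360),interpolation=cv2.INTER_CUBIC))
E
python3 d.py 501.5,-70.8,14,0.135
```

```text
t 8.2 pos [498.3 -69.1 101.1] rpy [-3.141e+00  1.000e-03 -3.006e+00] open 41.9 F [ 0.3  0.1 -0.2] j6 -1.93
501.5,-70.8,14,0.135 -> [-0.29 -0.21  8.71] twist 0.0
```

View pics/p1.png

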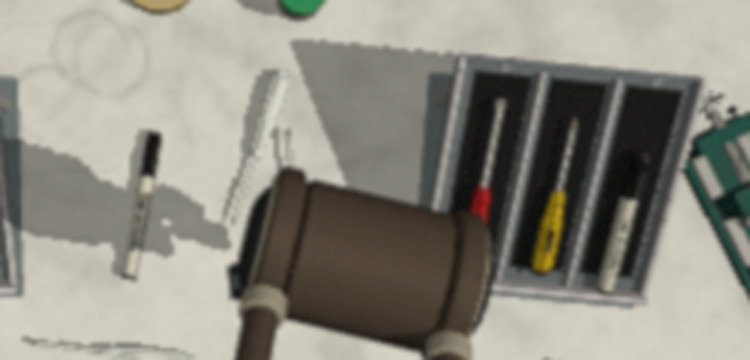

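The yellow spare lies straight in rack_a's centre lane (handle about 548,232, blade to 573,120), and its neighbours are undisturbed. Now the red one.

Request:
play_rows:
  deltas: "4.2 -0.2 -0.2 4 0; 4.2 -0.2 -0.2 7 0; 4.2 -0.2 -0.2 8.7 0; 4.2 -0.2 -0.2 8.7 0; 4.2 -0.2 -0.2 8.7 0"

```text
time: 8.7
tool_pos: [502.4, -71.4, 15.7]
orientation: [-3.14, 0.004, -3.007]
ft_force: [-0.7, 0.4, 0.4]
opening: 41.7
```

Request:
play_rows:
  deltas: "1.2 0 0 0 0; 0.5 0 0 0 0; 0.5 0 0 0 0; 0.5 0 0 0 0; 0.5 0 0 0 0"
  squeeze: 30

```text
time: 9.2
tool_pos: [502.1, -71.0, 15.5]
orientation: [-3.14, 0.004, -3.006]
ft_force: [-0.9, -0.7, 6.8]
opening: 15.3
```

```bash
python3 d.py
```

```text
t 9.2 pos [502.1 -71.   15.5] rpy [-3.14   0.004 -3.006] open 15.3 F [-0.9 -0.7  6.8] j6 -1.93
```

```bash
python3 d.py 502,-71,190,.135 508.3,208.7,185,0.043
```

```text
t 9.2 pos [502.1 -71.   15.5] rpy [-3.14   0.004 -3.006] open 15.3 F [-0.9 -0.7  6.8] j6 -1.93
502,-71,190,.135 -> [ -0.06  -0.03 -17.45] twist 0.0
508.3,208.7,185,0.043 -> [ -4.47  27.6  -16.97] twist 5.3
```

Request:
play_rows:
  deltas: "0.5 0 0 -4 0; 0.5 0 0 -9 0; 0.5 0 0 -14 0; 0.5 0 0 -17.5 0; 0.5 0 0 -17.5 0"

```text
time: 9.7
tool_pos: [504.8, -71.5, 195.6]
orientation: [-3.136, 0.014, -3.006]
ft_force: [0.9, 0.3, -0.6]
opening: 15.3
```

```bash
python3 d.py 508.3,208.7,185,0.043
```

```text
t 9.7 pos [504.8 -71.5 195.6] rpy [-3.136  0.014 -3.006] open 15.3 F [ 0.9  0.3 -0.6] j6 -1.93
508.3,208.7,185,0.043 -> [-4.13 27.72  0.97] twist 5.3
```

Request:
play_rows:
  deltas: "0.5 -4.1 27.7 0.5 5.3; 0.5 -4.1 27.7 0.5 5.3; 0.5 -4.1 27.7 0.5 5.3; 0.5 -4.1 27.7 0.5 5.3; 0.5 -4.1 27.7 0.5 5.3; 0.5 -4.1 27.7 0.5 5.3; 0.5 -4.1 27.7 0.5 5.3; 0.5 -4.1 27.7 0.5 5.3"

```text
time: 10.5
tool_pos: [502.1, 209.7, 182.4]
orientation: [-3.14, -0.002, -3.096]
ft_force: [0.7, 0.7, -1.2]
opening: 14.9
```

Request:
play_rows:
  deltas: "0.5 0 0 0 0; 0.5 0 0 0 0; 0.5 0 0 0 0"

```text
time: 10.8
tool_pos: [503.2, 208.3, 183.2]
orientation: [-3.141, -0.0, -3.1]
ft_force: [1.0, 0.2, -0.2]
opening: 15.0
```

```bash
python3 - <<'E'
from h import *
s=snap('side'); cv2.imwrite('pics/g4.png',cv2.resize(s['color'][80:220,200:400],(800,560),interpolation=cv2.INTER_CUBIC))
E
python3 d.py 508.3,208.7,125,0.043 520.3,209.3,80,.043
```

```text
t 10.85 pos [503.2 208.5 183.3] rpy [-3.142 -0.    -3.1  ] open 15.0 F [ 0.  -0.2 -0.4] j6 -1.3
508.3,208.7,125,0.043 -> [-0.51  0.    5.83] twist -0.1
520.3,209.3,80,.043 -> [-1.710e+00  1.000e-02  1.033e+01] twist -0.1
```

View pics/g4.png

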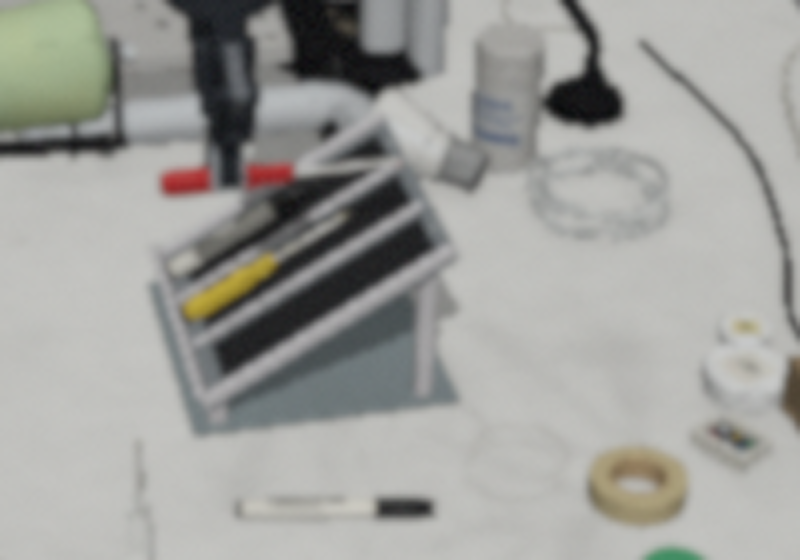

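The red spare is held level (handle about 165–290, 180), and rack B's right-hand lane (nearest this camera) is empty. Lowering with a slight forward shift.

Request:
play_rows:
  deltas: "0.5 -0.5 0 4 0; 0.5 -0.5 0 5.8 0; 0.5 -0.7 0 6.8 0; 0.5 -1 0 7.7 0; 0.5 -1.2 0 8.6 0; 0.5 -1.5 0 9.5 0; 0.5 -1.7 0 10.3 0; 0.5 -1.7 0 10.3 0"
  squeeze: 20

```text
time: 11.65
tool_pos: [518.7, 210.3, 79.9]
orientation: [-3.141, -0.004, -3.099]
ft_force: [-4.5, 0.1, 2.9]
opening: 15.2
```

```bash
python3 - <<'E'
from h import *
s=snap('side'); cv2.imwrite('pics/g5.png',cv2.resize(s['color'][80:220,200:400],(800,560),interpolation=cv2.INTER_CUBIC))
E
python3 d.py 520.3,209.3,67,.043
```

```text
t 11.7 pos [518.7 210.3  80. ] rpy [-3.141 -0.004 -3.099] open 15.1 F [-3.7 -0.9  1.7] j6 -1.31
520.3,209.3,67,.043 -> [-0.16 -0.1   1.3 ] twist 0.0
```

View pics/g5.png

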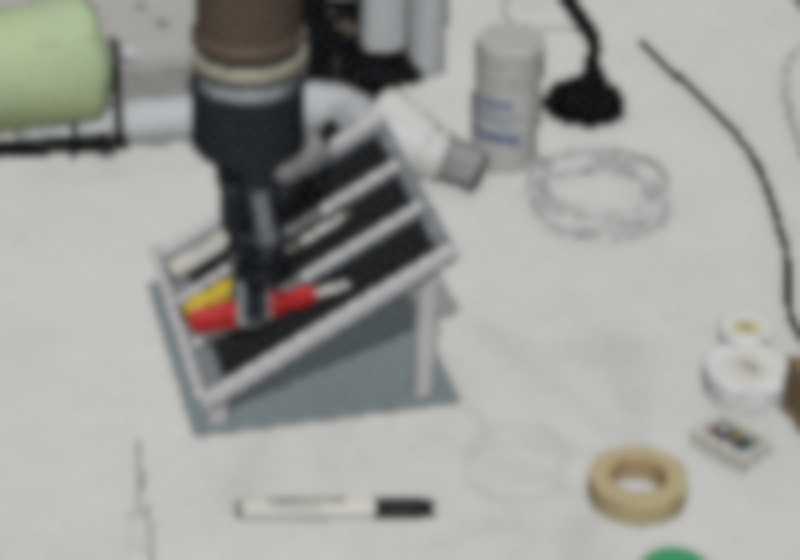

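The tool is tilting in the correct lane (handle 190–320, 310), with low force. Finish lowering, release and retreat.

Request:
play_rows:
  deltas: "0.5 -0.1 0 0.5 0; 0.5 -0.1 0 1 0; 0.5 -0.1 0 1.3 0; 0.5 -0.1 0 1.3 0"

```text
time: 12.1
tool_pos: [518.9, 210.3, 67.3]
orientation: [-3.141, -0.005, -3.098]
ft_force: [-6.8, 0.1, 5.8]
opening: 14.9
```

Request:
play_rows:
  deltas: "1.8 0 0 0 0; 2.2 0 0 0 0; 2.7 0 0 0 0; 2.7 0 0 0 0; 2.7 0 0 0 0; 2.7 0 0 0 0"

```text
time: 12.7
tool_pos: [521.2, 210.3, 67.2]
orientation: [3.142, 0.0, -3.099]
ft_force: [0.1, 0.1, 0.8]
opening: 26.9
```

Request:
play_rows:
  deltas: "2.7 0 0 -2 0; 2.7 0 0 -6 0; 2.7 0 0 -11 0; 2.7 0 0 -16 0; 2.7 0 -15 -18 0; 2.7 8 -20 -18 0; 2.7 8 -20 -18 0; 2.7 8 -20 -18 0"

```text
time: 13.5
tool_pos: [457.8, 24.4, 246.0]
orientation: [-3.141, 0.001, -3.098]
ft_force: [1.1, -0.8, -0.1]
opening: 27.1
```

Request:
play_rows:
  deltas: "2.7 10 -5 0 0; 2.7 10 -5 0 0; 2.7 10 -5 0 0; 2.7 10 -5 0 0; 2.7 10 -5 0 0"

```text
time: 14.0
tool_pos: [362.3, -28.3, 246.3]
orientation: [-3.142, 0.003, -3.099]
ft_force: [0.3, -0.4, 0.1]
opening: 27.1
```

```bash
python3 - <<'E'
from rk import *
P0={k:fit(k) for k in 'ab'}
import rk
s=snap('top'); cv2.imwrite('pics/fin.png',cv2.resize(s['color'][110:270,110:460],(800,366),interpolation=cv2.INTER_CUBIC))
P=cloud(s); c=s['color']; hsv=cv2.cvtColor(c,cv2.COLOR_BGR2HSV); H,S,V=[hsv[...,i].astype(int) for i in range(3)]
for nm,m in(('red',((H<8)|(H>172))&(S>150)&(V>80)),('yel',(H>15)&(H<35)&(S>140)&(V>100))):
    n,l,st,ce=cv2.connectedComponentsWithStats(m.astype(np.uint8))
    for i in range(1,n):
        if st[i,4]>25 and 140<ce[i,1]<260:
            v,u=np.where(l==i); q=P[v,u]; mu=q.mean(0); B,o=bed(P0['b' if mu[1]>0 else 'a'][0]); w=(q-o)@B
            e=np.linalg.svd(w-w.mean(0))[2][0]; print(nm,ce[i].round(),'bed mean',w.mean(0).round(1),'axis',e.round(3),'x range',w[:,0].min().round(),w[:,0].max().round())
E
python3 d.py
```

```text
red [198. 219.] bed mean [-45.4 -60.8  15.3] axis [-0.999 -0.011  0.049] x range -86.0 -4.0
red [368. 218.] bed mean [-45.   60.1  14.1] axis [-0.998  0.016  0.063] x range -86.0 -4.0
yel [393. 217.] bed mean [-38.   -2.3  11.3] axis [-0.999 -0.04  -0.008] x range -76.0 -0.0
yel [173. 221.] bed mean [-50.1  -1.2  12.7] axis [-0.999 -0.05   0.021] x range -83.0 -18.0
t 14.05 pos [362.6 -28.1 246.3] rpy [-3.142e+00  2.000e-03 -3.098e+00] open 26.8 F [ 0.2  0.6 -0.2] j6 -1.81
```

View pics/fin.png

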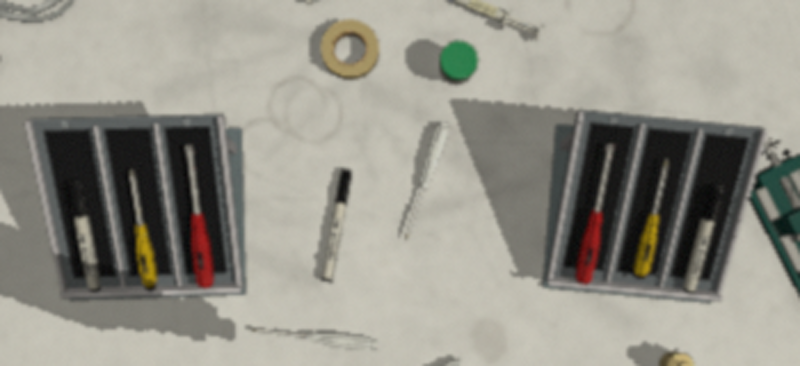

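Both spares lie straight in their lanes (red at about 202,250, yellow at about 648,245), resting flat like their neighbours, and nothing else has shifted. Handing in.

```bash
python3 -c "
from h import *
print(manip.hand_in())"
```

```text
the job is handed in; nothing more can be done
None
```

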